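Set the stop of the specimen photo stand and lay the stout mushroom against it

ROBOT

A 6-joint arm with a two-finger parallel gripper is mounted at the origin on the work surface. World frame = base frame: x ahead of the robot, y to its left, z up, the work surface at z = 0. Lengths are in mm, angles in rad, forces in N, time in s.
With the tool pointing down it reaches from about 250 to 725 mm from the base axis. Payload 9.7 kg.
Tool frame: the origin (TCP) lies where the fingers leave the gripper's body, on its centre line; the fingertips stand 73 mm ahead of it and the grasp point (between the pads) lies 54 mm ahead of it; z points along the fingers, x is the direction in which the jaws open and shut, and the axes are right-handed (so a half turn about z gives the same grasp; the last joint's range is limited). The gripper opens to 85 mm and grips with 20 to 120 N. Pads are 22 mm wide; open, the fingers measure 114 mm over their backs; the gripper's body (76 mm by 85 mm) begins 54 mm behind the grasp point. The pads swing forward as they close: fully open they stand 13 mm farther back than shut.
Start: joints at [1.248, 0.087, 0.176, 1.66, 0, 1.571], TCP at [174.47, 521.591, 303.884] pointing down, gripper open.
Joint ranges: [-3.13, 3.13], [-0.85, 1.81], [-1.15, 1.24], [-2.2, 2.28], [-1.44, 1.52], [-3.14, 3.14]. Speed limits (rad/s): [2.22, 2.22, 2.57, 3.14, 3.14, 3.14].

INTERFACE

Orientations are given as [roll, pitch, yaw] about the fixed x, y, z axes, in that order (R = Rz(yaw) Ry(pitch) Rx(roll)).
In Python, from plant import arm gives the robot as it stands. The module is installed in compiled form; this text tells all that it offers.
- The arm moves only by the shell command python3 -m handwheel 'ROWS' [FORCE]. ROWS is JSON, a list of rows, each an object with "delta_rot": the turn, a rotation vector about the tool's x, y, z in rad, a list of three; "xyz": the shift along the tool's x, y, z in cm, a list of three; "hand": the opening, from -1 (shut) to 1 (fully open). In form: [{"delta_rot": [rx, ry, rz], "xyz": [dx, dy, dz], "hand": hand}, ...]. A call has 1 to 12 rows; each row shifts and turns the pose as measured when the row begins, along the tool's axes as they then stand; what a row does not reach is not made up. A row lasts 1/10 s, in which the tool goes at most 50 mm and 8.59 degrees, less where a joint would pass 70% of its speed; a pose out of reach is approached as far as the arm can. A call is refused whole if a number of a shift passes 5 or a number of a turn 0.15, either way. A call with a gripper value outside its range is refused whole. The fingers move at their own pace and stop on an object; FORCE is the grip in N (left out, the last holds). Time passes only in rows, so rows that do not move let the fingers close. It gives the time, the measured TCP pose, the force and the opening at its end, in the units of the state.
- arm.read_state(): the state, without advancing time (a new reading comes with each control period).
- arm.capture(name): name is "scene" or "top"; returns the picture (384x512x3 uint8, blue, green, red); there is no depth.
- arm.calibration(name): a dict with "fx", "fy", "cx", "cy" (pixels), "world_to_cam" (4x4, takes a point from world to camera coordinates). Camera axes: x right, y up, looking along -z (the intrinsics and any distortion apply to the point x, -y, -z); pixel columns grow to the right and rows downward; lengths in mm; the calibration is good to about 2 mm. A picture is of the moment at which its call begins. calibration takes no time and is no camera call.
- arm.finish_job(): hands the job in, once; it reports no verdict.
The state is a dict: "time_s": time; "joint_positions": joint angles; "qd": joint speeds; "tau": joint torques, N m; "tool_pos": TCP position; "tool_rot": TCP orientation; "wrist_force": force on the tool from outside, world axes, zero at the start; "wrist_torque": the same for the moment, N m; "opening": opening from 0.0 (shut) to 1.0 (fully open).
Only numpy, scipy, OpenCV 4.12 (cv2) and the standard library are available. Lean on these libraries where they do the work, as an engineer would, in place of code of your own. Each camera call takes 0.05 s, during which the arm holds its last target. There are 200 camera calls.

TASK

Get the specimen photo stand ready for its next picture: lift the sliding stop by its black knob just clear of its notches without taking it off its rails, move it along and drop it into the pair of notches marked by the upright diamond card. Then lay the stout mushroom with the bulbous foot along the groove between the two round bars, cap close up against the front of the stop, letting it settle gently on the bars before you let go. Leave everything else where it is.

Things in the scene. Friction and masses are not known exactly. Their poses are not given: they have to be found in the camera images.
- stand: Wooden specimen photo stand, fixed. Origin on the table under the middle of the groove, z up, groove along local y. Plywood base 10 mm thick, local x -108 to +132, y -158 to +158. Low end blocks (70 wide, top z = 28) close the groove at y = -149 and +149.
- groove (a point): Middle of the groove (stand-local 0, 0, 48 mm): the height of the stout mushroom's axis when it lies in it. The groove or cradle is formed by two round bars along local y, diameter 12, axes at x = -20 and +20, z = 18 mm, from y = -143 to +143.
- rails (a point): Point between the tops of the two rails (stand-local 0, 0, 50 mm). The rails run along local y at x = -80 and +80, 16 mm thick, inner faces at x = -72 and +72, tops at z = 50, with four pairs of notches in their tops, open upwards, each 20 mm long in y and 14 mm deep (floor z = 36).
- lamp (a point): Underside of the small lamp head of the stand (stand-local x 122, y -148, z 235 mm; head 44 mm wide, 30 high) on a thin fixed post 10 mm wide that stands right under it on the far corner of the base: an obstacle, 265 mm high.
- notch0 (a point): Point on the stand midway between the first pair of notches, at the height of the notch floors (stand-local x 0, y 24, z 36 mm). Axes as the stand's.
- notch1 (a point): The same for the second pair (y 60 mm).
- notch2 (a point): The same for the third pair (y 96 mm).
- notch3 (a point): The same for the fourth pair (y 132 mm).
- stop: Loose sliding stop, aluminium with a black knob, about 0.22 kg. Origin under the middle of its crossbar, axes as the stand's when seated. Crossbar 186 (x) x 12 x 12 mm (z 0 to 12); its ends rest in a pair of notches (4 mm play either way), origin then at that notch point. No spring: it drops by its weight. To slide along it must rise at least 14 mm.
- guides (a point): Point between the stop's two guide plates (stop-local 0, 0, -22 mm, level with their lower edges). The plates (x = -66 and +66, 4 mm thick, 36 long in y, z -22 to +12) hang between the rails with 4 mm side play; they leave the rails when the stop rises 36 mm above its seat.
- knob (a point): Middle of the part to grip of the stop's black knob: 40 mm above the stop's origin. The knob is a rounded block 30 (x) x 22 (y) mm, from z = 12 to z = 56 mm above the stop's origin.
- stop_face (a point): Point in the middle of the stop plate's front face (stop-local x 0, y -12, z 12 mm; plate 70 wide, 6 thick, z -9 to +16), which looks to the stand's -y: the mushroom's cap goes against this face.
- flag: White clip with an upright diamond-shaped card (top 87 mm above its origin), fixed outside the far rail; marks the wanted notches. Origin on the groove's middle line (stand-local x 0, z 10) exactly at its notch's y; the clip itself stands at local x 105, same y. Two other notches have blank clips 20 mm high, no card; the stop's starting notch has none.
- cep: Stout hard mushroom, lying on its side on the sheet, about 0.16 kg: brown rounded cap, waist, fat pale foot. Origin on its axis in mid-waist; local x runs along the axis to the cap. Foot end x = -72, cap tip x = +63 mm. Waist diameter 36 from x = -18 to +18; cap and foot at most 60 in diameter, slightly flat below, so it lies level, axis 30 mm above what it lies on.
- cap_tip (a point): Tip of the stout mushroom's cap, on its axis, 63 mm from its origin.
- sheet: Cardboard sheet 300 x 340 x 4 mm, fixed, on which the specimens lie; origin under its middle. Stand and sheet may be on either side.
- puffball: Bystander: pale round puffball, diameter 80, height 70, origin under its middle.
- flatcap: Bystander: flat brown mushroom standing on its cap, stem up, diameter 104, height 62, origin under its middle.
- vial: Bystander: small clear jar, diameter 24, height 45, between the specimens, origin under its middle.
- boat_l: Bystander: small empty paper tray 75 x 65 x 28 mm at a far corner of the sheet, origin under its middle.
- boat_r: Bystander: the same at the other far corner of the sheet.
- cup: Bystander: paper cup, diameter 76, height 95, beyond the stand and sheet, origin under its middle.
- brush: Bystander: cleaning brush, 170 mm long, lying near the robot on the left; its origin is about its middle.
Mind the look-alikes: they are no part of the job. Leave any blue or red look-alike of the cep alone.

How it is judged:
By the outcome, as a careful person would: the job done as asked, in the order asked, and still so for the second after the job is handed in, with the robot touching nothing.
It also fails if it takes over 72 s, if anything falls off the work surface, if the arm or the gripper's body presses on something with over 40 N, if the wrist force passes 120 N, or if a joint passes its speed limit or range.

## Working session

There is one attempt and no reset: what is moved stays moved. The work goes in short steps, Python scripts to look and compute and a shell command to move; the robot and the scene stay as the last step left them, time stands still between calls to the robot, and variables do not carry over. Pictures are saved under pics/ and viewed, about 8 in all and at most 12, crops included, and the job is handed in when it is done.

```bash
mkdir -p pics; cat > h.py <<'E'
import numpy as np, cv2, json
from plant import arm
from scipy.spatial.transform import Rotation as R
def ray(cam,u,v):
    c=arm.calibration(cam);T=np.array(c["world_to_cam"])
    d=np.array([(u-c["cx"])/c["fx"],-(v-c["cy"])/c["fy"],-1.0])
    Ri=T[:3,:3].T
    return -Ri@T[:3,3],Ri@d
def at(cam,u,v,z):
    o,d=ray(cam,u,v);return (o+d*(z-o[2])/d[2]).round(1)
def px(cam,p):
    c=arm.calibration(cam);T=np.array(c["world_to_cam"])
    q=T[:3,:3]@np.array(p,float)+T[:3,3]
    return np.array([c["cx"]+c["fx"]*q[0]/-q[2],c["cy"]+c["fy"]*-q[1]/-q[2]]).round(1)
def tri(c1,p1,c2,p2):
    o1,d1=ray(c1,*p1);o2,d2=ray(c2,*p2)
    A=np.stack([d1,-d2],1);s=np.linalg.lstsq(A,o2-o1,rcond=None)[0]
    a,b=o1+s[0]*d1,o2+s[1]*d2
    return ((a+b)/2).round(1),np.linalg.norm(a-b).round(1)
def crop(cam,name,u0,v0,u1,v1,k):
    im=arm.capture(cam)[v0:v1,u0:u1]
    cv2.imwrite("pics/"+name+".png",cv2.resize(im,None,fx=k,fy=k,interpolation=cv2.INTER_CUBIC))
def st():
    s=arm.read_state();print("t",s["time_s"],"pos",np.round(s["tool_pos"],1),"rot",np.round(s["tool_rot"],3),"F",np.round(s["wrist_force"],1),"op",round(s["opening"],3),"q",np.round(s["joint_positions"],2))
def togo(pos,rot=None):
    "shift in tool axes (cm) and rotvec (tool) to get to pos/rot"
    s=arm.read_state();Rc=R.from_euler("xyz",s["tool_rot"])
    d=Rc.inv().apply(np.array(pos,float)-s["tool_pos"])/10
    print("go cm",d.round(2), "" if rot is None else (Rc.inv()*R.from_euler("xyz",rot)).as_rotvec().round(3))
E
python3 - <<'E'
from h import *
for n in("scene","top"):
    cv2.imwrite(f"pics/{n}0.png",arm.capture(n))
    c=arm.calibration(n);print({k:(np.round(v,3).tolist()) for k,v in c.items()})
st()
E
```

```text
{'fx': 462.764, 'fy': 462.764, 'cx': 259.952, 'cy': 192.218, 'world_to_cam': [[-0.601, 0.8, -0.011, 364.48], [-0.613, -0.451, 0.649, 198.583], [0.514, 0.397, 0.761, -1729.735], [0.0, 0.0, 0.0, 1.0]]}
{'fx': 446.046, 'fy': 446.046, 'cx': 252.905, 'cy': 190.773, 'world_to_cam': [[0.006, -1.0, 0.006, -31.207], [0.999, 0.006, 0.048, -552.271], [-0.048, 0.005, 0.999, -1387.333], [0.0, 0.0, 0.0, 1.0]]}
t 0.1 pos [174.4 521.5 303.3] rot [-3.142e+00  1.000e-03  1.248e+00] F [-0.   0.3  0.7] op 1.0 q [1.25 0.09 0.18 1.66 0.   1.57]
```

View pics/scene0.png

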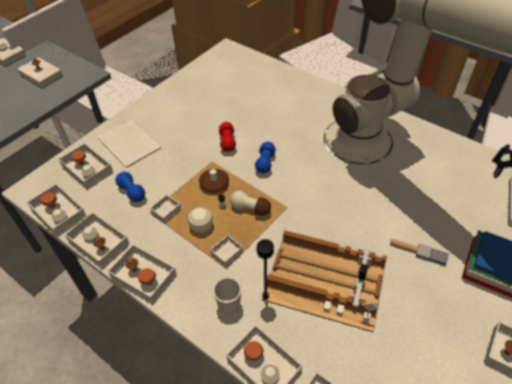

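View pics/top0.png

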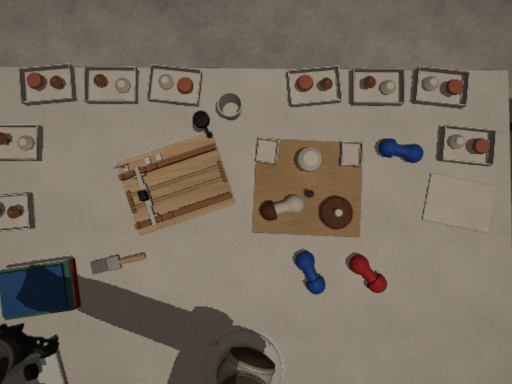

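Candidates for the cep are the brown-cap/pale-foot one on the sheet at top (282,207) and scene (250,204). The look-alikes are blue at top (400,150) and (311,272), and red at top (368,273). I choose the one on the sheet. I'll check it and the stand in close crops.

```bash
python3 - <<'E'
from h import *
a=arm.capture("top");b=arm.capture("scene")
A=cv2.resize(a[130:240,110:370],None,fx=3,fy=3,interpolation=cv2.INTER_CUBIC)
A=cv2.convertScaleAbs(A,alpha=1.5)
cv2.imwrite("pics/topc.png",A)
B=cv2.resize(b[155:335,195:395],None,fx=3.3333,fy=3.3333,interpolation=cv2.INTER_CUBIC)
cv2.imwrite("pics/scenec.png",B)
E
```

```text
(no output)
```

View pics/topc.png

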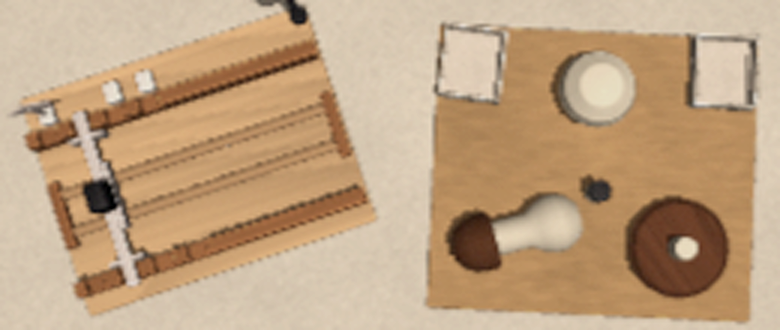

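View pics/scenec.png

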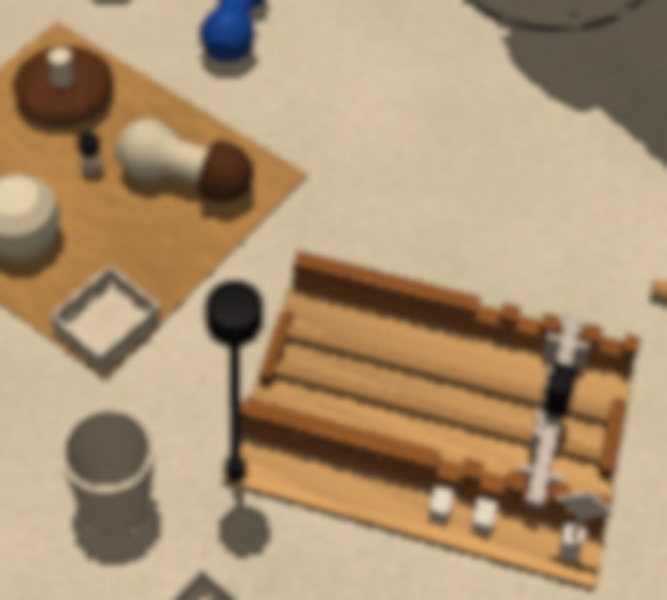

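Top crop: the flag card is at (45,112), the leftmost clip, which is notch3. The blank clips are at (112,92) and (146,80), which are notch1 and notch0. The stop sits in notch2, with its knob at (99,194). The cep's cap is at (475,240) and its foot at (556,222). The scene crop agrees. Next I'll fit the poses.

```bash
cat > fit.py <<'E'
from h import *
from scipy.optimize import least_squares
t=lambda x,y:(110+x/3,130+y/3)
s=lambda x,y:(195+x/3.3333,155+y/3.3333)
C=[("top",(-108,-158,10),t(376,218)),("top",(-108,158,10),t(92,313)),("top",(132,158,10),t(22,100)),
("top",(93,96,46),t(80,114)),("top",(-93,96,46),t(133,282)),("top",(0,96,92),t(99,192)),("top",(122,-148,255),(201,119)),
("scene",(132,158,10),s(597,588)),("scene",(132,-158,10),s(230,484)),("scene",(-93,96,46),s(570,320)),("scene",(93,96,46),s(538,496)),("scene",(122,-148,250),s(234,312)),("scene",(105,132,97),s(583,490))]
def w(p,l):
    c,s_=np.cos(p[2]),np.sin(p[2]);return [p[0]+c*l[0]-s_*l[1],p[1]+s_*l[0]+c*l[1],l[2]]
f=lambda p:np.concatenate([px(c,w(p,l))-np.array(q) for c,l,q in C])
r=least_squares(f,[550,200,0.3],loss="soft_l1",x_scale=[10,10,.1],diff_step=1e-3)
if __name__=="__main__":
    print(r.x);print(r.fun.reshape(-1,2).round(1).tolist())
    D=[("top",-63-9,t(583,222)),("top",63,t(448,242)),("scene",-72,s(117,148)),("scene",63,s(252,174))]
    print("cap",tri("top",D[1][2],"scene",D[3][2]),"foot",tri("top",D[0][2],"scene",D[2][2]))
    print("top z34 cap",at("top",*D[1][2],34),"foot",at("top",*D[0][2],34),"waist z52",at("top",*t(513,234),52))
    print("knob grip",w(r.x,(0,96,76)),"notch3",w(r.x,(0,132,36)))
E
python3 fit.py
```

```text
[5.65864505e+02 2.10185331e+02 3.42380800e-01]
[[0.7, -0.8], [-0.1, 0.9], [-1.0, -0.2], [-0.7, -0.9], [1.1, 0.5], [-1.0, 1.1], [-0.4, -0.9], [-0.1, -1.5], [-3.2, -1.8], [-0.0, -2.1], [-1.1, 0.7], [-0.2, 0.3], [1.4, 1.2]]
cap (array([489.5, -46.7,  51.1]), np.float64(1.9)) foot (array([ 513.2, -191.6,    8.5]), np.float64(4.1))
top z34 cap [490.1 -47.8  34. ] foot [ 511.6 -186.8   34. ] waist z52 [ 498.6 -113.5   52. ]
knob grip [np.float64(533.6343619963284), np.float64(300.61330207073485), 76] notch3 [np.float64(521.5480584011013), np.float64(334.52379108820554), 36]
```

```bash
cat >> h.py <<'E'
def plan(pos,yaw,n):
    "rows of tool shift in n rows, turning about tool z"
    s=arm.read_state();p=np.array(s["tool_pos"]);Rc=R.from_euler("xyz",s["tool_rot"]);Rt=R.from_euler("xyz",[np.pi,0,yaw])
    rv=(Rc.inv()*Rt).as_rotvec();print("turn/row",(rv/n).round(3))
    for i in range(n):
        Ri=Rc*R.from_rotvec(rv*i/n);print((Ri.inv().apply((np.array(pos)-p)/n)/10).round(1).tolist())
E
python3 -c "
from h import *
plan([533.6,300.6,200],0.342,10)"
```

```text
turn/row [0.    0.    0.091]
[-1.0, 4.1, 1.0]
[-0.6, 4.2, 1.0]
[-0.2, 4.2, 1.0]
[0.2, 4.2, 1.0]
[0.6, 4.2, 1.0]
[0.9, 4.1, 1.0]
[1.3, 4.0, 1.0]
[1.7, 3.9, 1.0]
[2.0, 3.7, 1.0]
[2.3, 3.5, 1.0]
```

```bash
python3 -m handwheel '[{"delta_rot":[0,0,0.09],"xyz":[-1,4.1,1],"hand":1},{"delta_rot":[0,0,0.09],"xyz":[-0.6,4.2,1],"hand":1},{"delta_rot":[0,0,0.09],"xyz":[-0.2,4.2,1],"hand":1},{"delta_rot":[0,0,0.09],"xyz":[0.2,4.2,1],"hand":1},{"delta_rot":[0,0,0.09],"xyz":[0.6,4.2,1],"hand":1},{"delta_rot":[0,0,0.09],"xyz":[0.9,4.1,1],"hand":1},{"delta_rot":[0,0,0.09],"xyz":[1.3,4,1],"hand":1},{"delta_rot":[0,0,0.09],"xyz":[1.7,3.9,1],"hand":1},{"delta_rot":[0,0,0.09],"xyz":[2,3.7,1],"hand":1},{"delta_rot":[0,0,0.09],"xyz":[2.3,3.5,1],"hand":1}]' 40
python3 -c "
from h import *
st();togo([533.6,300.6,165],[np.pi,0,0.342])"
```

```text
time_s: 1.2
tool_pos: [540.3, 291.4, 199.0]
tool_rot: [-3.14, 0.0, 0.323]
wrist_force: [0.7, 1.0, 0.3]
opening: 1.0
t 1.2 pos [540.3 291.4 199. ] rot [-3.14   0.     0.323] F [0.7 1.  0.3] op 1.0 q [0.49 0.23 0.13 1.47 0.   1.74]
go cm [-0.34 -1.08  3.4 ] [-0.001  0.    -0.019]
```

```bash
python3 -m handwheel '[{"delta_rot":[0,0,-0.02],"xyz":[-0.3,-1.1,1.2],"hand":0.6},{"delta_rot":[0,0,0],"xyz":[0,0,1],"hand":0.3},{"delta_rot":[0,0,0],"xyz":[0,0,0],"hand":0.3},{"delta_rot":[0,0,0],"xyz":[0,0,0],"hand":0.3}]'
python3 - <<'E'
from h import *
st()
b=arm.capture("scene")
B=cv2.resize(b[215:325,285:405],None,fx=5,fy=5,interpolation=cv2.INTER_CUBIC)
a=arm.capture("top");A=cv2.resize(a[160:230,110:180],None,fx=7.857,fy=7.857,interpolation=cv2.INTER_CUBIC)
A=cv2.convertScaleAbs(A[:550,:],alpha=1.5)
# put side by side within 800x600
out=np.zeros((550,800,3),np.uint8);B=cv2.resize(B,(400,367));A=cv2.resize(A,(400,400));out[:367,:400]=B;out[:400,400:]=A
cv2.imwrite("pics/pre.png",out)
E
```

```text
time_s: 1.6
tool_pos: [536.5, 297.3, 172.8]
tool_rot: [3.142, 0.004, 0.335]
wrist_force: [-0.4, -0.7, 0.5]
opening: 0.648
t 1.6 pos [536.5 297.3 172.8] rot [3.142 0.004 0.335] F [-0.4 -0.7  0.5] op 0.648 q [0.51 0.23 0.09 1.43 0.   1.74]
```

View pics/pre.png

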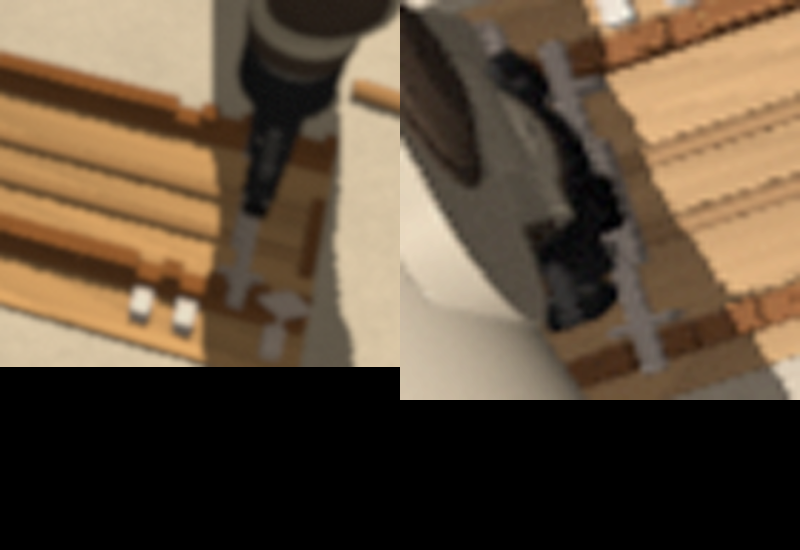

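Top (right half): the gripper is parallel to the crossbar, with the knob at (600,205) between the fingers at (520,70) and (580,300). Scene: the fingers are right above the knob. Descending.

```bash
python3 -m handwheel '[{"delta_rot":[0,0,0],"xyz":[-0.1,-0.2,1.5],"hand":0.3},{"delta_rot":[0,0,0],"xyz":[0,0,1.5],"hand":0.3},{"delta_rot":[0,0,0],"xyz":[0,0,1.1],"hand":0.3},{"delta_rot":[0,0,0],"xyz":[0,0,0.3],"hand":0.3}]' 40; python3 -c "
from h import *
st();togo([535,299,130],[np.pi,0,0.342])"
```

```text
time_s: 2.1
tool_pos: [534.0, 300.4, 127.1]
tool_rot: [-3.141, 0.001, 0.338]
wrist_force: [0.1, -0.5, 0.1]
opening: 0.648
t 2.1 pos [534.  300.4 127.1] rot [-3.141e+00  1.000e-03  3.380e-01] F [ 0.1 -0.5  0.1] op 0.648 q [0.51 0.24 0.01 1.34 0.   1.75]
go cm [ 0.05  0.17 -0.29] [-0.001  0.001 -0.004]
```

```bash
python3 -m handwheel '[{"delta_rot":[0,0,0],"xyz":[0,0.1,-0.2],"hand":0},{"delta_rot":[0,0,0],"xyz":[0,0,0],"hand":-0.6},{"delta_rot":[0,0,0],"xyz":[0,0,0],"hand":-1},{"delta_rot":[0,0,0],"xyz":[0,0,0],"hand":-1},{"delta_rot":[0,0,0],"xyz":[0,0,0],"hand":-1},{"delta_rot":[0,0,0],"xyz":[0,0,0],"hand":-1}]' 40; python3 -c "
from h import *
st()"
```

```text
time_s: 2.7
tool_pos: [534.3, 299.1, 128.7]
tool_rot: [-3.141, 0.002, 0.338]
wrist_force: [0.5, 0.2, -2.9]
opening: 0.343
t 2.7 pos [534.3 299.1 128.7] rot [-3.141e+00  2.000e-03  3.380e-01] F [ 0.5  0.2 -2.9] op 0.343 q [0.51 0.24 0.01 1.34 0.   1.74]
```

```bash
python3 -m handwheel '[{"delta_rot":[0,0,0],"xyz":[0,0,-0.6],"hand":-1},{"delta_rot":[0,0,0],"xyz":[0,0,-0.6],"hand":-1},{"delta_rot":[0,0,0],"xyz":[0,0,-0.6],"hand":-1},{"delta_rot":[0,0,0],"xyz":[0,0,-0.3],"hand":-1},{"delta_rot":[0,0,0],"xyz":[0,0,0],"hand":-1}]' 50; python3 - <<'E'
from h import *
st()
a=arm.capture("top");b=arm.capture("scene")
A=cv2.convertScaleAbs(cv2.resize(a[150:230,110:190],(400,400),interpolation=cv2.INTER_CUBIC),alpha=1.5)
B=cv2.resize(b[235:325,315:405],(400,400),interpolation=cv2.INTER_CUBIC)
cv2.imwrite("pics/lift.png",np.hstack([A,B]))
E
```

```text
time_s: 3.2
tool_pos: [534.5, 299.2, 152.2]
tool_rot: [-3.141, 0.001, 0.338]
wrist_force: [0.0, 0.2, -2.0]
opening: 0.346
t 3.2 pos [534.5 299.2 152.2] rot [-3.141e+00  1.000e-03  3.380e-01] F [ 0.   0.2 -2. ] op 0.346 q [0.51 0.23 0.05 1.39 0.   1.74]
```

View pics/lift.png

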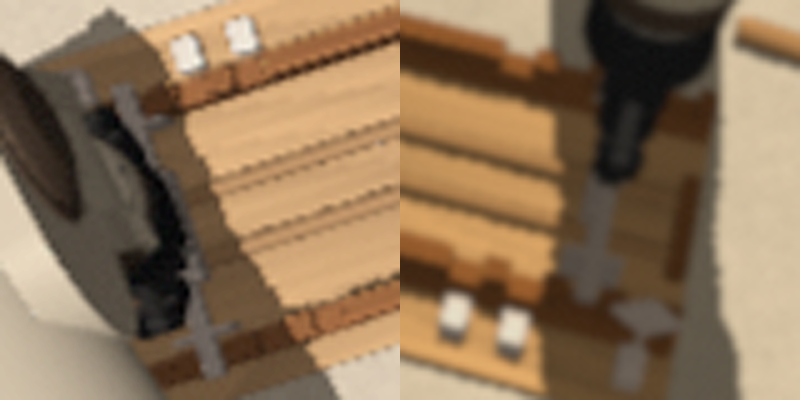

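Lifted 23.5 mm; the crossbar is held and level, and the plates are still between the rails. Moving 36 mm along.

```bash
python3 -m handwheel '[{"delta_rot":[0,0,0],"xyz":[0,-0.8,0],"hand":-1},{"delta_rot":[0,0,0],"xyz":[0,-0.8,0],"hand":-1},{"delta_rot":[0,0,0],"xyz":[0,-0.8,0],"hand":-1},{"delta_rot":[0,0,0],"xyz":[0,-0.6,0],"hand":-1},{"delta_rot":[0,0,0],"xyz":[0,-0.2,0],"hand":-1},{"delta_rot":[0,0,0],"xyz":[0,0,0],"hand":-1}]'; python3 -c "
from h import *
st();p=np.array([534.4,299.15,0])+36*np.array([-.336,.942,0]);togo([p[0],p[1],149],[np.pi,0,.338])"
```

```text
time_s: 3.9
tool_pos: [522.0, 332.6, 150.4]
tool_rot: [-3.141, 0.004, 0.339]
wrist_force: [0.5, 0.1, -2.5]
opening: 0.343
t 3.9 pos [522.  332.6 150.4] rot [-3.141  0.004  0.339] F [ 0.5  0.1 -2.5] op 0.343 q [0.57 0.25 0.06 1.39 0.   1.8 ]
go cm [ 0.04 -0.03  0.14] [-0.     0.004  0.001]
```

```bash
python3 -m handwheel '[{"delta_rot":[0,0,0],"xyz":[0,0,0.5],"hand":-1},{"delta_rot":[0,0,0],"xyz":[0,0,0.5],"hand":-1},{"delta_rot":[0,0,0],"xyz":[0,0,0.5],"hand":-1},{"delta_rot":[0,0,0],"xyz":[0,0,0.3],"hand":-1},{"delta_rot":[0,0,0],"xyz":[0,0,0],"hand":-1}]'; python3 -c "
from h import *
st()"
```

```text
time_s: 4.4
tool_pos: [522.0, 331.9, 130.1]
tool_rot: [3.141, 0.005, 0.338]
wrist_force: [0.5, -0.2, -2.8]
opening: 0.345
t 4.4 pos [522.  331.9 130.1] rot [3.141 0.005 0.338] F [ 0.5 -0.2 -2.8] op 0.345 q [0.57 0.26 0.03 1.35 0.   1.8 ]
```

```bash
python3 -m handwheel '[{"delta_rot":[0,0,0],"xyz":[0,0,0.1],"hand":-1},{"delta_rot":[0,0,0],"xyz":[0,0,0.1],"hand":-1},{"delta_rot":[0,0,0],"xyz":[0,0,0],"hand":-1}]'; python3 -c "
from h import *
st()"
```

```text
time_s: 4.7
tool_pos: [522.1, 331.7, 128.7]
tool_rot: [3.142, 0.004, 0.338]
wrist_force: [0.4, 0.1, -2.9]
opening: 0.344
t 4.7 pos [522.1 331.7 128.7] rot [3.142 0.004 0.338] F [ 0.4  0.1 -2.9] op 0.344 q [0.57 0.26 0.03 1.35 0.   1.8 ]
```

```bash
python3 -m handwheel '[{"delta_rot":[0,0,0],"xyz":[0,0,0.1],"hand":-1},{"delta_rot":[0,0,0],"xyz":[0,0,0.1],"hand":-1},{"delta_rot":[0,0,0],"xyz":[0,0,0.1],"hand":-1}]'; python3 -c "
from h import *
st()"
```

```text
time_s: 5.0
tool_pos: [522.1, 331.7, 128.3]
tool_rot: [-3.141, 0.002, 0.338]
wrist_force: [-3.8, -2.4, 6.2]
opening: 0.347
t 5.0 pos [522.1 331.7 128.3] rot [-3.141e+00  2.000e-03  3.380e-01] F [-3.8 -2.4  6.2] op 0.347 q [0.57 0.25 0.03 1.35 0.   1.8 ]
```

Seated: firm contact at the same height as in the starting notch. Release, with the opening limited, and rise.

```bash
python3 -m handwheel '[{"delta_rot":[0,0,0],"xyz":[0,0,0],"hand":-0.1},{"delta_rot":[0,0,0],"xyz":[0,0,0],"hand":0.2},{"delta_rot":[0,0,0],"xyz":[0,0,0],"hand":0.4},{"delta_rot":[0,0,0],"xyz":[0,0,0],"hand":0.4},{"delta_rot":[0,0,0],"xyz":[0,0,-1],"hand":0.4},{"delta_rot":[0,0,0],"xyz":[0,0,-3],"hand":0.4},{"delta_rot":[0,0,0],"xyz":[0,0,-5],"hand":0.4},{"delta_rot":[0,0,0],"xyz":[0,0,-5],"hand":1}]'; python3 -c "
from h import *
st()
plan([505,-80,250],0.15,10)"
```

```text
time_s: 5.8
tool_pos: [520.6, 330.7, 266.4]
tool_rot: [3.139, 0.013, 0.338]
wrist_force: [2.1, 0.2, 0.3]
opening: 0.848
t 5.8 pos [520.6 330.7 266.4] rot [3.139 0.013 0.338] F [2.1 0.2 0.3] op 0.848 q [0.57 0.25 0.29 1.62 0.   1.8 ]
turn/row [0.    0.001 0.019]
[-1.5, 3.8, 0.2]
[-1.4, 3.9, 0.2]
[-1.4, 3.9, 0.2]
[-1.3, 3.9, 0.2]
[-1.2, 3.9, 0.2]
[-1.1, 3.9, 0.2]
[-1.1, 4.0, 0.2]
[-1.0, 4.0, 0.2]
[-0.9, 4.0, 0.2]
[-0.8, 4.0, 0.2]
```

```bash
python3 -m handwheel '[{"delta_rot":[0,0,0.02],"xyz":[-1.5,3.8,0],"hand":1},{"delta_rot":[0,0,0.02],"xyz":[-1.5,3.9,0],"hand":1},{"delta_rot":[0,0,0.02],"xyz":[-1.5,3.9,0],"hand":1},{"delta_rot":[0,0,0.02],"xyz":[-1.5,3.9,0],"hand":1},{"delta_rot":[0,0,0.02],"xyz":[-1.5,3.9,0],"hand":1},{"delta_rot":[0,0,0.02],"xyz":[-1.5,3.9,0],"hand":1},{"delta_rot":[0,0,0.02],"xyz":[-1.5,3.9,0],"hand":1}]'; python3 - <<'E'
from h import *
st()
a=arm.capture("top");b=arm.capture("scene")
A=cv2.convertScaleAbs(cv2.resize(a[140:240,110:230],(480,400),interpolation=cv2.INTER_CUBIC),alpha=1.5)
A2=cv2.convertScaleAbs(cv2.resize(a[180:230,250:314],(320,250),interpolation=cv2.INTER_CUBIC),alpha=1.5)
B=cv2.resize(b[180:230,215:279],(320,250),interpolation=cv2.INTER_CUBIC)
out=np.zeros((500,800,3),np.uint8);out[:400,:480]=A;out[:250,480:]=A2;out[250:,480:]=B
cv2.imwrite("pics/mid.png",out)
E
```

```text
time_s: 6.5
tool_pos: [495.9, 36.9, 282.4]
tool_rot: [-3.14, -0.01, 0.201]
wrist_force: [0.7, -0.7, 0.2]
opening: 1.004
t 6.5 pos [495.9  36.9 282.4] rot [-3.14  -0.01   0.201] F [ 0.7 -0.7  0.2] op 1.004 q [ 0.07 -0.05 -0.01  1.61  0.    1.44]
```

View pics/mid.png

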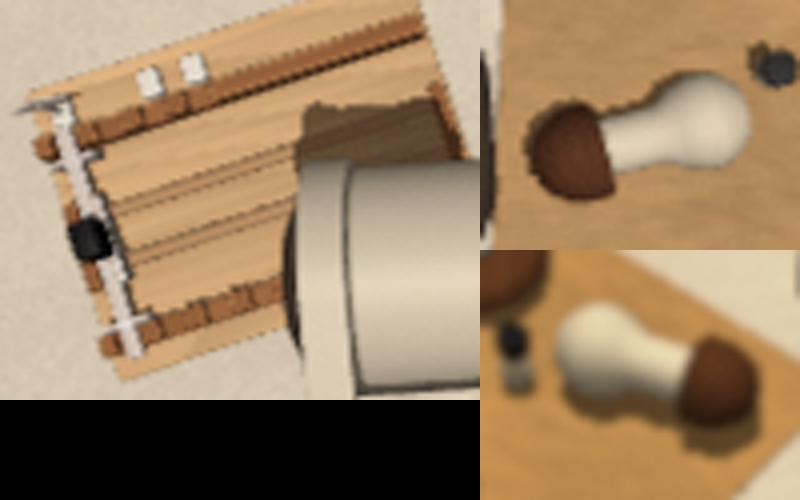

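Top: the stop sits at the flag (card (40,105), knob (90,238)), square in the last notches. For the cep, the cap end is (528,150), the foot end (750,118), and mid-waist about (634,146) in the crop.

```bash
python3 - <<'E'
from h import *
a=at("top",280.8,209.2,34);print(a,tri("top",(280.8,209.2),"scene",(249.5,201)))
print("tips",at("top",259.6,210,34),at("top",304,203.6,34), "knob",at("top",110+90/4,140+238/4,92))
print(px("scene",a))
plan([a[0],a[1],160],0.15,5)
E
```

```text
[ 495.  -114.1   34. ] (array([ 497.8, -117.7,   38.3]), np.float64(9.5))
tips [492.2 -48.6  34. ] [ 512.8 -185.8   34. ] knob [520.6 328.5  92. ]
[252.4 201.9]
turn/row [-0.    -0.002  0.009]
[-0.6, 2.9, 2.5]
[-0.6, 2.9, 2.5]
[-0.6, 2.9, 2.5]
[-0.5, 2.9, 2.5]
[-0.5, 2.9, 2.5]
```

```bash
python3 -m handwheel '[{"delta_rot":[0,0,0.01],"xyz":[-0.5,2.9,2.5],"hand":1},{"delta_rot":[0,0,0.01],"xyz":[-0.5,2.9,2.5],"hand":1},{"delta_rot":[0,0,0.01],"xyz":[-0.5,2.9,2.5],"hand":1},{"delta_rot":[0,0,0.01],"xyz":[-0.4,2.9,2.5],"hand":1},{"delta_rot":[0,0,0.01],"xyz":[-0.4,2.9,2],"hand":1},{"delta_rot":[0,0,0],"xyz":[0,0,0],"hand":1}]'; python3 - <<'E'
from h import *
st();togo([498.5,-114,88],[np.pi,0,0.15])
E
```

```text
time_s: 7.2
tool_pos: [501.4, -115.8, 163.8]
tool_rot: [-3.141, -0.019, 0.145]
wrist_force: [-0.9, 0.8, 0.7]
opening: 1.001
t 7.2 pos [ 501.4 -115.8  163.8] rot [-3.141 -0.019  0.145] F [-0.9  0.8  0.7] op 1.001 q [-0.23 -0.02 -0.2   1.37  0.01  1.2 ]
go cm [-0.4  -0.22  7.58] [-0.001 -0.019 -0.005]
```

```bash
python3 -m handwheel '[{"delta_rot":[0,-0.02,0],"xyz":[-0.3,-0.2,2],"hand":1},{"delta_rot":[0,0,0],"xyz":[0,0,2],"hand":1},{"delta_rot":[0,0,0],"xyz":[0,0,1.5],"hand":1},{"delta_rot":[0,0,0],"xyz":[0,0,0.8],"hand":1},{"delta_rot":[0,0,0],"xyz":[0,0,0],"hand":1}]'; python3 - <<'E'
from h import *
st();togo([498.5,-114,88],[np.pi,0,0.15])
b=arm.capture("scene");a=arm.capture("top")
B=cv2.resize(b[160:240,205:295],(450,400),interpolation=cv2.INTER_CUBIC)
A=cv2.convertScaleAbs(cv2.resize(a[180:250,250:320],(350,350),interpolation=cv2.INTER_CUBIC),alpha=1.5)
o=np.zeros((400,800,3),np.uint8);o[:,:450]=B;o[:350,450:]=A
cv2.imwrite("pics/grasp.png",o)
E
```

```text
time_s: 7.7
tool_pos: [499.5, -111.4, 99.5]
tool_rot: [-3.141, 0.001, 0.147]
wrist_force: [0.0, -0.4, 0.6]
opening: 1.001
t 7.7 pos [ 499.5 -111.4   99.5] rot [-3.141e+00  1.000e-03  1.470e-01] F [ 0.  -0.4  0.6] op 1.001 q [-0.22  0.02 -0.29  1.26  0.    1.2 ]
go cm [-0.14  0.24  1.15] [-0.001  0.001 -0.003]
```

View pics/grasp.png

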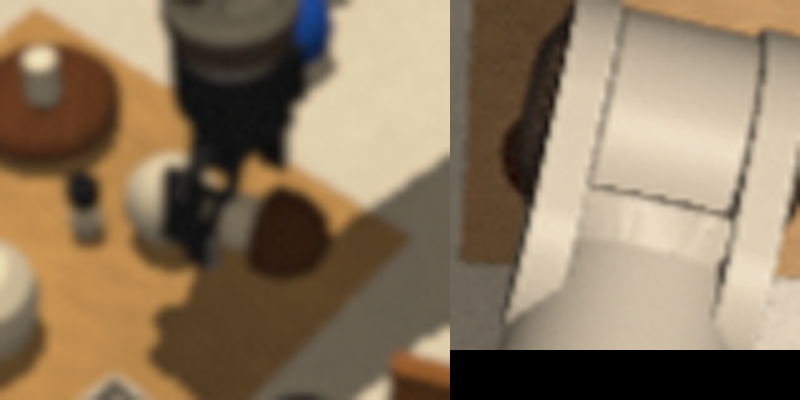

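Scene (left half): the fingers straddle the waist, far finger at (200,230) and cap edge at (255,235). Down 11 mm more, 2 mm toward the foot, then close.

```bash
python3 -m handwheel '[{"delta_rot":[0,0,0],"xyz":[-0.1,0.2,0.7],"hand":1},{"delta_rot":[0,0,0],"xyz":[0,0,0.4],"hand":0.6},{"delta_rot":[0,0,0],"xyz":[0,0,0],"hand":0.3},{"delta_rot":[0,0,0],"xyz":[0,0,0],"hand":0.1},{"delta_rot":[0,0,0],"xyz":[0,0,0],"hand":-0.1},{"delta_rot":[0,0,0],"xyz":[0,0,0],"hand":-0.3},{"delta_rot":[0,0,0],"xyz":[0,0,0],"hand":-1},{"delta_rot":[0,0,0],"xyz":[0,0,0],"hand":-1}]' 25; python3 -c "
from h import *
st()"
```

```text
time_s: 8.6
tool_pos: [500.5, -114.2, 91.5]
tool_rot: [3.14, -0.004, 0.147]
wrist_force: [-0.2, 0.9, -0.9]
opening: 0.423
t 8.6 pos [ 500.5 -114.2   91.5] rot [ 3.14  -0.004  0.147] F [-0.2  0.9 -0.9] op 0.423 q [-0.22  0.02 -0.31  1.24  0.    1.2 ]
```

Opening is 36.0 mm, which is the waist diameter. Lifting.

```bash
python3 -m handwheel '[{"delta_rot":[0,0,0],"xyz":[0,0,-0.8],"hand":-1},{"delta_rot":[0,0,0],"xyz":[0,0,-1.5],"hand":-1},{"delta_rot":[0,0,0],"xyz":[0,0,-2.5],"hand":-1},{"delta_rot":[0,0,0],"xyz":[0,0,-2.5],"hand":-1},{"delta_rot":[0,0,0],"xyz":[0,0,-2.5],"hand":-1},{"delta_rot":[0,0,0],"xyz":[0,0,-1],"hand":-1},{"delta_rot":[0,0,0],"xyz":[0,0,0],"hand":-1}]' 35; python3 - <<'E'
from h import *
st()
plan([550,254,200],0.342,12)
E
```

```text
time_s: 9.3
tool_pos: [499.3, -114.0, 208.1]
tool_rot: [3.14, -0.005, 0.147]
wrist_force: [1.1, -0.6, -2.7]
opening: 0.423
t 9.3 pos [ 499.3 -114.   208.1] rot [ 3.14  -0.005  0.147] F [ 1.1 -0.6 -2.7] op 0.423 q [-0.22 -0.02 -0.12  1.47  0.    1.2 ]
turn/row [ 0.    -0.    -0.016]
[0.9, -3.0, 0.1]
[0.9, -3.0, 0.1]
[1.0, -2.9, 0.1]
[1.0, -2.9, 0.1]
[1.1, -2.9, 0.1]
[1.1, -2.9, 0.1]
[1.2, -2.9, 0.1]
[1.2, -2.9, 0.1]
[1.2, -2.8, 0.1]
[1.3, -2.8, 0.1]
[1.3, -2.8, 0.1]
[1.4, -2.8, 0.1]
```

```bash
python3 -m handwheel '[{"delta_rot":[0,0,-0.02],"xyz":[0.5,-1.5,0],"hand":-1},{"delta_rot":[0,0,-0.02],"xyz":[0.9,-3,0],"hand":-1},{"delta_rot":[0,0,-0.02],"xyz":[1,-2.9,0],"hand":-1},{"delta_rot":[0,0,-0.02],"xyz":[1,-2.9,0],"hand":-1},{"delta_rot":[0,0,-0.02],"xyz":[1.1,-2.9,0],"hand":-1},{"delta_rot":[0,0,-0.02],"xyz":[1.1,-2.9,0],"hand":-1},{"delta_rot":[0,0,-0.02],"xyz":[1.2,-2.9,0],"hand":-1},{"delta_rot":[0,0,-0.02],"xyz":[1.2,-2.9,0],"hand":-1},{"delta_rot":[0,0,-0.02],"xyz":[1.2,-2.8,0],"hand":-1},{"delta_rot":[0,0,-0.01],"xyz":[1.3,-2.8,0],"hand":-1},{"delta_rot":[0,0,-0.01],"xyz":[1.3,-2.5,0],"hand":-1},{"delta_rot":[0,0,0],"xyz":[0.5,-1,0],"hand":-1}]'; python3 - <<'E'
from h import *
st();togo([550,254,150],[np.pi,0,.342])
E
```

```text
time_s: 10.5
tool_pos: [537.7, 228.0, 194.4]
tool_rot: [3.141, 0.011, 0.351]
wrist_force: [-0.5, -0.1, -2.2]
opening: 0.422
t 10.5 pos [537.7 228.  194.4] rot [3.141 0.011 0.351] F [-0.5 -0.1 -2.2] op 0.422 q [ 0.4   0.16  0.05  1.47 -0.    1.62]
go cm [ 2.09 -2.02  4.42] [0.001 0.011 0.009]
```

```bash
python3 -m handwheel '[{"delta_rot":[0,0.01,0.01],"xyz":[1,-1,0.5],"hand":-1},{"delta_rot":[0,0,0],"xyz":[1,-0.9,1],"hand":-1},{"delta_rot":[0,0,0],"xyz":[0.1,0,1.5],"hand":-1},{"delta_rot":[0,0,0],"xyz":[0,0,1.5],"hand":-1},{"delta_rot":[0,0,0],"xyz":[0,0,1],"hand":-1},{"delta_rot":[0,0,0],"xyz":[0,0,0],"hand":-1}]'; python3 - <<'E'
from h import *
st();togo([550.8,252.6,106],[np.pi,0,.342])
a=arm.capture("top");b=arm.capture("scene")
A=cv2.convertScaleAbs(cv2.resize(a[150:230,110:190],(400,400),interpolation=cv2.INTER_CUBIC),alpha=1.5)
B=cv2.resize(b[225:325,295:395],(400,400),interpolation=cv2.INTER_CUBIC)
cv2.imwrite("pics/place.png",np.hstack([A,cv2.convertScaleAbs(B,alpha=1.3)]))
E
```

```text
time_s: 11.1
tool_pos: [551.2, 252.7, 130.1]
tool_rot: [3.139, 0.006, 0.338]
wrist_force: [-0.0, 0.1, -1.7]
opening: 0.422
t 11.1 pos [551.2 252.7 130.1] rot [3.139 0.006 0.338] F [-0.   0.1 -1.7] op 0.422 q [ 0.43  0.23 -0.    1.35 -0.    1.66]
go cm [-0.03 -0.01  2.42] [ 0.002  0.006 -0.004]
```

View pics/place.png

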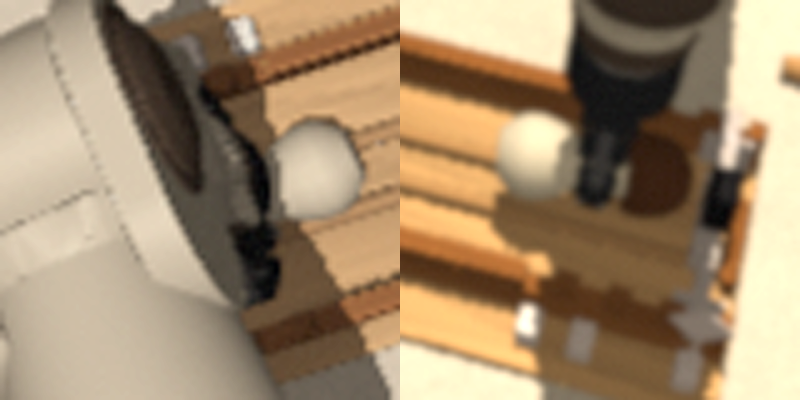

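The cep is held level over the groove, axis along the bars: foot end at top-crop (360,165), cap end at scene-crop (690,180), with a gap to the stop.

```bash
python3 - <<'E'
from h import *
from fit import r
p=r.x;c,s=np.cos(p[2]),np.sin(p[2])
def loc(q):
    d=np.array(q[:2])-p[:2];return (np.array([c*d[0]+s*d[1],-s*d[0]+c*d[1]])).round(1)
print("foot end",loc(at("top",182,183,72)))
print("tcp",loc(arm.read_state()["tool_pos"]))
print("cap end scene",loc(at("scene",367.5,269.5,72.5)))
E
```

```text
foot end [ -2.6 -24.7]
tcp [ 1.1 45.1]
cap end scene [ -7.6 109. ]
```

```bash
python3 -m handwheel '[{"delta_rot":[0,0,0],"xyz":[-0.1,0,0.8],"hand":-1},{"delta_rot":[0,0,0],"xyz":[0,0,0.6],"hand":-1},{"delta_rot":[0,0,0],"xyz":[0,0,0.4],"hand":-1},{"delta_rot":[0,0,0],"xyz":[0,-0.3,0.2],"hand":-1},{"delta_rot":[0,0,0],"xyz":[0,-0.2,0],"hand":-1},{"delta_rot":[0,0,0],"xyz":[0,0,0],"hand":-1}]'; python3 -c "
from h import *
st();togo([549.2,256.9,107],[np.pi,0,.342])"
```

```text
time_s: 11.8
tool_pos: [549.8, 257.6, 112.8]
tool_rot: [3.14, 0.0, 0.337]
wrist_force: [0.6, -0.6, -2.5]
opening: 0.427
t 11.8 pos [549.8 257.6 112.8] rot [3.14  0.    0.337] F [ 0.6 -0.6 -2.5] op 0.427 q [ 0.44  0.23 -0.03  1.31 -0.    1.67]
go cm [-0.08  0.04  0.58] [ 0.002  0.    -0.005]
```

```bash
python3 -m handwheel '[{"delta_rot":[0,0,0],"xyz":[0,0,0.3],"hand":-1},{"delta_rot":[0,0,0],"xyz":[0,0,0.2],"hand":-1},{"delta_rot":[0,0,0],"xyz":[0,0,0],"hand":-1}]'; python3 -c "
from h import *
st()"
python3 -m handwheel '[{"delta_rot":[0,0,0],"xyz":[0,0,0.1],"hand":-1},{"delta_rot":[0,0,0],"xyz":[0,0,0.1],"hand":-1},{"delta_rot":[0,0,0],"xyz":[0,0,0],"hand":-1}]'
```

```text
time_s: 12.1
tool_pos: [550.0, 258.0, 108.1]
tool_rot: [3.14, -0.001, 0.338]
wrist_force: [-0.5, -0.6, -1.0]
opening: 0.423
t 12.1 pos [550.  258.  108.1] rot [ 3.14e+00 -1.00e-03  3.38e-01] F [-0.5 -0.6 -1. ] op 0.423 q [ 0.44  0.23 -0.04  1.3  -0.    1.67]
time_s: 12.4
tool_pos: [550.3, 258.3, 107.6]
tool_rot: [3.141, -0.003, 0.338]
wrist_force: [-1.6, -0.4, -1.9]
opening: 0.424
```

```bash
python3 -m handwheel '[{"delta_rot":[0,0,0],"xyz":[-0.15,0,-0.1],"hand":-1},{"delta_rot":[0,0,0],"xyz":[0,-0.1,0],"hand":-1},{"delta_rot":[0,0,0],"xyz":[0,-0.1,0],"hand":-1}]' 
python3 -m handwheel '[{"delta_rot":[0,0,0],"xyz":[0,-0.1,0],"hand":-1},{"delta_rot":[0,0,0],"xyz":[0,0,0],"hand":-1}]'
python3 - <<'E'
from h import *
b=arm.capture("scene")
B=cv2.resize(b[235:305,335:405],(560,560),interpolation=cv2.INTER_CUBIC)
cv2.imwrite("pics/gap.png",cv2.convertScaleAbs(B,alpha=1.6))
E
```

```text
time_s: 12.7
tool_pos: [548.2, 259.4, 108.2]
tool_rot: [3.14, -0.003, 0.338]
wrist_force: [-0.2, -0.0, -1.8]
opening: 0.425
time_s: 12.9
tool_pos: [547.8, 260.5, 108.0]
tool_rot: [3.14, -0.002, 0.338]
wrist_force: [-0.1, -0.1, -1.1]
opening: 0.424
```

View pics/gap.png

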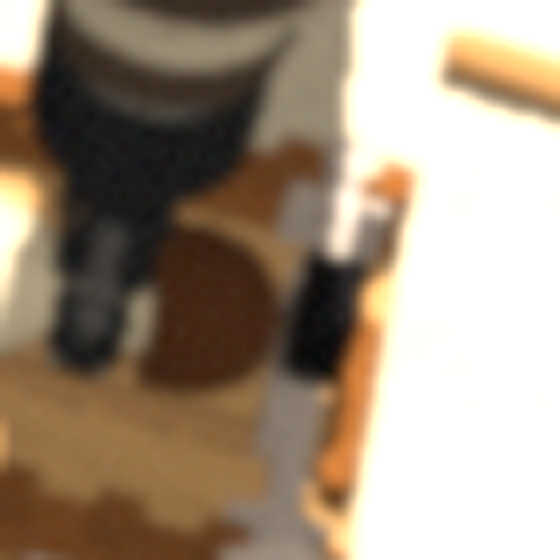

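Cap edge at (278,305) is only a few mm from the plate's face (about x=285). Feeling forward a millimetre at a time.

```bash
for i in 1 2 3; do python3 -m handwheel '[{"delta_rot":[0,0,0],"xyz":[0,-0.08,0],"hand":-1},{"delta_rot":[0,0,0],"xyz":[0,0,0],"hand":-1}]' | sed -n '2p;4p'; done
```

```text
tool_pos: [547.6, 261.3, 108.0]
wrist_force: [-0.9, -0.1, -0.4]
tool_pos: [547.3, 261.8, 108.0]
wrist_force: [1.0, -0.5, -1.0]
tool_pos: [547.1, 262.4, 108.0]
wrist_force: [0.1, -0.9, -1.8]
```

```bash
for i in 1 2 3; do python3 -m handwheel '[{"delta_rot":[0,0,0],"xyz":[0,-0.08,0],"hand":-1},{"delta_rot":[0,0,0],"xyz":[0,0,0],"hand":-1}]' | sed -n '2p;4p'; done
```

```text
tool_pos: [546.9, 263.1, 108.0]
wrist_force: [0.0, -0.3, -0.7]
tool_pos: [546.6, 263.9, 108.0]
wrist_force: [0.1, -0.9, -0.7]
tool_pos: [546.3, 264.7, 108.0]
wrist_force: [0.7, -0.8, -1.4]
```

```bash
cat > sh.py <<'E'
from h import *
old=cv2.imread("pics/gap.png");b=arm.capture("scene")
new=cv2.convertScaleAbs(cv2.resize(b[235:305,335:405],(560,560),interpolation=cv2.INTER_CUBIC),alpha=1.6)
for n,(x0,y0,x1,y1) in {"knob":(280,245,350,385),"bar end":(225,490,330,555),"cap":(200,215,290,395),"rail(fixed)":(60,470,200,550)}.items():
    g=cv2.matchTemplate(new,old[y0:y1,x0:x1],cv2.TM_CCOEFF_NORMED);_,v,_,l=cv2.minMaxLoc(g);print(n,round(v,3),np.array([l[0]-x0,l[1]-y0])/8,"px")
print("expected px for 1mm along +y:",(px("scene",[546-3.36,264+9.42,60])-px("scene",[546,264,60]))/10)
E
python3 sh.py
```

```text
knob 0.985 [1.375 0.   ] px
bar end 0.764 [0.125 0.25 ] px
cap 0.986 [1.5   0.375] px
rail(fixed) 0.997 [0. 0.] px
expected px for 1mm along +y: [0.36 0.09]
```

```bash
python3 - <<'E'
from h import *
st()
b=arm.capture("scene")
B=cv2.convertScaleAbs(cv2.resize(b[235:315,325:385],(600,800),interpolation=cv2.INTER_CUBIC)[:600],alpha=1.1)
B=cv2.resize(b[238:313,320:395],(600,600),interpolation=cv2.INTER_CUBIC)
old=cv2.resize(cv2.imread("pics/gap.png"),(200,200))
cv2.imwrite("pics/gap2.png",np.hstack([cv2.convertScaleAbs(B,alpha=1.15),np.vstack([old,np.zeros((400,200,3),np.uint8)])]))
E
```

```text
t 14.2 pos [546.3 264.7 108. ] rot [ 3.139e+00 -2.000e-03  3.370e-01] F [ 0.2 -0.7 -1.1] op 0.424 q [ 0.45  0.23 -0.04  1.3  -0.    1.69]
```

View pics/gap2.png

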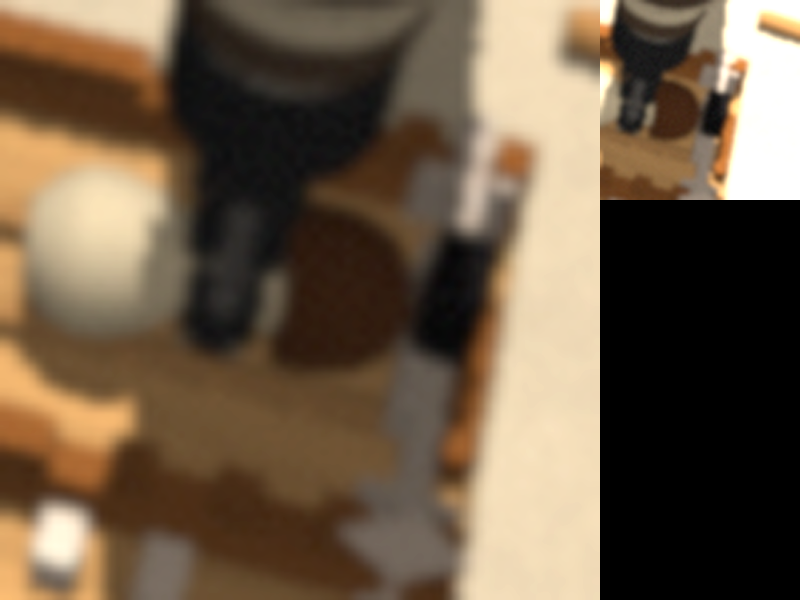

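The knob has shifted about 1.3 px (roughly 3.5 mm, within its notch play) along with the cap. So the cap (edge at (410,290)) is touching the stop, and the stop is straight across. Now lowering onto the bars.

```bash
for i in 1 2 3; do python3 -m handwheel '[{"delta_rot":[0,0,0],"xyz":[0,0,0.08],"hand":-1},{"delta_rot":[0,0,0],"xyz":[0,0,0],"hand":-1}]' | sed -n '2p;4p'; done
```

```text
tool_pos: [546.4, 264.8, 107.8]
wrist_force: [-0.0, -1.6, -0.0]
tool_pos: [546.4, 264.8, 107.7]
wrist_force: [-1.5, -1.8, -0.2]
tool_pos: [546.5, 264.9, 107.7]
wrist_force: [-0.9, -1.7, 1.0]
```

```bash
for i in 1 2 3; do python3 -m handwheel '[{"delta_rot":[0,0,0],"xyz":[-0.08,0,0.05],"hand":-1},{"delta_rot":[0,0,0],"xyz":[0,0,0],"hand":-1}]' | sed -n '2p;4p'; done
```

```text
tool_pos: [546.3, 264.9, 107.7]
wrist_force: [-1.3, -2.4, 2.8]
tool_pos: [546.1, 264.8, 107.6]
wrist_force: [-0.8, -2.1, 3.3]
tool_pos: [546.0, 264.6, 107.6]
wrist_force: [0.3, -0.9, 2.6]
```

Horizontal force is near zero and the bars carry the weight, so it is settled. Opening gently, then rising.

```bash
python3 -m handwheel '[{"delta_rot":[0,0,0],"xyz":[0,0,0],"hand":-1},{"delta_rot":[0,0,0],"xyz":[0,0,0],"hand":-0.1},{"delta_rot":[0,0,0],"xyz":[0,0,0],"hand":0},{"delta_rot":[0,0,0],"xyz":[0,0,0],"hand":0.2},{"delta_rot":[0,0,0],"xyz":[0,0,0],"hand":0.4},{"delta_rot":[0,0,0],"xyz":[0,0,0],"hand":0.5},{"delta_rot":[0,0,0],"xyz":[0,0,0],"hand":0.5}]' 20
python3 -m handwheel '[{"delta_rot":[0,0,0],"xyz":[0,0,-0.5],"hand":0.5},{"delta_rot":[0,0,0],"xyz":[0,0,-1],"hand":0.5},{"delta_rot":[0,0,0],"xyz":[0,0,-2],"hand":0.5},{"delta_rot":[0,0,0],"xyz":[0,0,-4],"hand":0.5},{"delta_rot":[0,0,0],"xyz":[0,0,-5],"hand":0.5},{"delta_rot":[0,0,0],"xyz":[0,0,-4],"hand":0.5}]'
python3 -m handwheel '[{"delta_rot":[0,0,0],"xyz":[-4,0,-1],"hand":0.5},{"delta_rot":[0,0,0],"xyz":[-5,0,0],"hand":0.5},{"delta_rot":[0,0,0],"xyz":[-5,0,0],"hand":0.5},{"delta_rot":[0,0,0],"xyz":[-4,0,0],"hand":0.5},{"delta_rot":[0,0,0],"xyz":[-3,0,0],"hand":0.5},{"delta_rot":[0,0,0],"xyz":[-2,0,0],"hand":0.5},{"delta_rot":[0,0,0],"xyz":[0,0,0],"hand":0.5}]'
python3 - <<'E'
from h import *
a=arm.capture("top");b=arm.capture("scene")
A=cv2.convertScaleAbs(cv2.resize(a[130:240,110:210],(400,440),interpolation=cv2.INTER_CUBIC),alpha=1.5)
B=cv2.resize(b[225:335,295:395],(400,440),interpolation=cv2.INTER_CUBIC)
cv2.imwrite("pics/end.png",np.hstack([A,B]))
E
```

```text
time_s: 16.15
tool_pos: [544.3, 264.8, 105.2]
tool_rot: [3.14, -0.005, 0.338]
wrist_force: [0.5, 0.8, 0.4]
opening: 0.754
time_s: 16.75
tool_pos: [541.3, 263.6, 272.4]
tool_rot: [3.139, 0.004, 0.337]
wrist_force: [0.8, 0.5, 0.8]
opening: 0.746
time_s: 17.45
tool_pos: [319.2, 185.6, 295.4]
tool_rot: [-3.14, -0.016, 0.337]
wrist_force: [0.4, 0.5, -0.3]
opening: 0.75
```

View pics/end.png

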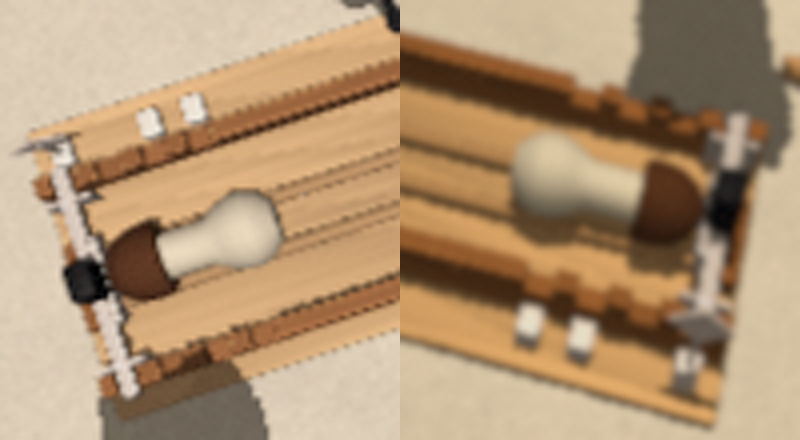

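Top half: the cep lies in the groove, cap (140,262) against the stop plate, with the stop running from (65,145) to (130,395) in the flagged notches. Scene agrees. One numeric check.

```bash
python3 - <<'E'
from h import *
from fit import r
p=r.x;c,s=np.cos(p[2]),np.sin(p[2])
def loc(q):
    d=np.array(q[:2])-p[:2];return (np.array([c*d[0]+s*d[1],-s*d[0]+c*d[1]])).round(1)
t=lambda x,y,z:loc(at("top",110+x/4,130+y/4,z))
print("bar ends",t(62,147,48),t(130,395,48),"knob top",t(84,281,92),"cap tip",t(107,270,48),"foot end",t(283,228,48))
sc=lambda x,y,z:loc(at("scene",295+x/4,225+y/4,z))
print("scene: knob top",sc(735,172,92) if 0 else sc(335,178,92),"bar near end",sc(338,115,48),"cap edge",sc(302,200,48))
E
```

```text
bar ends [104.3 125.5] [-92.5 136.8] knob top [ -3.6 131.6] cap tip [  3.6 123.1] foot end [-10.3 -14.1]
scene: knob top [ -3.9 137. ] bar near end [-86.2 135.8] cap edge [ -8.2 121.4]
```

```bash
python3 -c "
from h import *
st();print(arm.finish_job())"
```

```text
t 17.55 pos [321.  186.3 294.9] rot [-3.14  -0.016  0.337] F [-0.3  0.7 -0.6] op 0.749 q [ 0.53 -0.35 -0.23  1.67 -0.    1.76]
the job is handed in; nothing more can be done
None
```

The stop is now in the notches marked by the diamond card, and the cep lies in the groove with its cap up against the stop. The job was handed in at 17.5 s, with the robot clear of everything.

- **Stop:** I lifted it 23.5 mm by its knob, with the plates still between the rails. I moved it 36 mm from the third to the fourth pair of notches. It seated firmly at the same height as in its starting notches, and I released it there.
- **Cep:** I gripped it at the waist (36 mm opening) and lowered it to just above the bars. I then moved it forward in steps of about a millimetre toward the stop. It rested on the bars, with the upward force positive and the sideways force near zero, before I opened the gripper.
- **Contact with the stop:** The pictures show the cap nudged the stop about 3.5 mm, within its notch play. The wrist force gave no clear sign of this, since it stayed near its noise level (under 1 N).
- **Final pictures:** Both cameras show the cep along the groove with its cap at the stop plate, and the stop across the flagged notches.
- **Readings that disagreed:**
  - In the last check, the far bar end came out at stand-local x 104, y 125, where 93 and about 132–136 were expected. I think I read the clip beside it.
  - The cep's end points gave about 5° of skew, but the centres of its cap and foot line up with the groove to about 1°.
  - The cep came to rest about 2 mm higher than I had worked out from the grasp height, for which I found no certain cause.

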